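Feed two parts with the chute's rocker escapement

ROBOT

A 6-joint arm with a two-finger parallel gripper is mounted at the origin on a cart in front of the work surface, level with it; the furniture and walls round the work are solid. World frame = base frame: x ahead of the robot, y to its left, z up, the work surface at z = 0. Lengths are in m, angles in rad, forces in N, time in s.
With the tool pointing down it reaches from about 0.325 to 0.9 m from the base axis. Payload 6.1 kg.
Tool frame: the origin (TCP) lies at the very end of the fingers, on their centre line; the grasp point (between the pads) lies 19 mm behind it; z points along the fingers, y is the line along which they close (so a half turn about z gives the same grasp; the last joint's range is limited). The gripper opens to 87 mm and grips with 3 to 60 N. Pads are 19 mm wide; open, the fingers measure 117 mm over their backs; the gripper's body (75 mm by 190 mm) begins 51 mm behind the grasp point.
Start: joints at [1.159, 0.22, 1.526, -0, 1.395, -0.126], TCP at [0.176, 0.6, 0.195] pointing down, gripper open.
Joint ranges: [-2.98, 2.98], [-0.91, 2.08], [0.09, 2.57], [-1.24, 4.39], [0.2, 2.65], [-2.68, 2.68]. Speed limits (rad/s): [2.57, 2.57, 3.01, 3.14, 3.14, 3.14].

INTERFACE

Orientations are given as a 3x3 rotation matrix whose columns are the frame's x, y, z axes.
In Python, from workcell import manip gives the robot as it stands. The module is installed in compiled form; this text tells all that it offers.
- The arm moves only by the shell command python3 -m pendant 'ROWS' [FORCE]. ROWS is JSON, a list of rows, each a list of 5 numbers: the shift along the tool's x, y, z in cm, then the turn about the tool's z in degrees, then the finger opening in cm, from 0 to 8.7. In form: [[dx, dy, dz, yaw, grip], ...]. A call has 1 to 5 rows; each row shifts and turns the commanded pose from where the row before left it, along the tool's axes as they then stand; what a row does not reach is not made up. A row lasts 1/10 s, in which the tool goes at most 50 mm and 8.59 degrees, less where a joint would pass 70% of its speed; a pose out of reach is approached as far as the arm can. A call is refused whole if a number of a shift passes 5 or a number of a turn 8.59, either way. A call with a gripper value outside its range is refused whole. The fingers move at their own pace and stop on an object; FORCE is the grip in N (left out, the last holds). Time passes only in rows, so rows that do not move let the fingers close. It gives the time, the measured TCP pose, the force, the opening and the grip force at its end, in the units of the state.
- manip.observe(): the state, without advancing time (a new reading comes with each control period).
- manip.capture(name): name is "scene" or "top" or "wrist"; returns a dict with "color" (480x640x3 uint8, blue, green, red), "fx", "fy", "cx", "cy" (pixels), "dist" ([k1, k2, p1, p2, k3] as OpenCV has them; the pictures are not rectified), "pose" (4x4, takes a point from camera to world coordinates); the wrist camera has in their place "tool_from_camera" (4x4, takes a point from camera to tool coordinates, whose origin is the TCP and whose axes are the flange's). Camera axes: x right, y down, z forward; pixel columns grow to the right and rows downward; lengths in m; the calibration is good to about 2 mm. A picture is of the moment at which its call begins: read the wrist's pose just before it. There is no depth.
- manip.close_job(): hands the job in; it is judged then, once.
Trained networks look in a picture, given as the dict that the camera call returned (one of the last four; its "shot" number tells which), for a name from the list of things; names that differ only in an ending like _2 or _b are one class to them, and where a whole thing is asked for, a point or a joint stands for the part that bears it (a point fixed in the world has none). Each returns a list of dicts, best first, with "p" (0 to 1); they miss things now and then, are a little off and sometimes report something else, mostly with a low value. They report only what shows in the picture. A call takes as long as a camera call.
- manip.outline_of(picture, label): "region" (480x640 bool, what is visible of it) and "rect" ([left, top, right, bottom] in pixels, round what is visible of it).
The state is a dict: "time_s": time; "q": joint angles; "qd": joint speeds; "tau": joint torques, N m; "tool_pos": TCP position; "tcp_rot": TCP orientation; "force": force on the tool from outside, world axes, zero at the start; "ft_torque": the same for the moment, N m; "grip_width": finger opening in m; "grasp_force": force on a finger pad.
Only numpy, scipy, OpenCV 4.12 (cv2) and the standard library are available. Lean on these libraries where they do the work, as an engineer would, in place of code of your own. Each camera call takes 0.05 s, during which the arm holds its last target. There are 200 camera calls.

TASK

Feed exactly two of the three white parts down the sloping chute, one at a time, by tapping the black knobs of its rocker lightly with the fingertips: press the downhill knob to let the front part go, then the uphill knob to bring up the next, then the downhill and the uphill knob once more. Press each knob gently to the end of its travel and let the part come to rest before going on, so that two parts end up at the chute's foot and the third waits at the front stop. The parts slide by their own weight: do not touch, push or lift them, and leave the things lying around where they are.

Things in the scene. Friction and masses are not known exactly. Their poses are not given: they have to be found in the camera images.
- feeder: Aluminium base plate 230 x 140 x 10 mm carrying a sloping steel chute (43 mm wide inside, 24 degrees). Origin: on the bench under the chute's centre line and the rocker's pivot. +x points uphill, +y to the side where the two knobs stand, +z up. The chute floor is 75 mm up at x = 0, 31 mm at its foot (x = -0.099, end plate with a sensor behind), 126 mm at its top end (x = 0.114).
- rocker (a joint): Rocker angle, 0 to 0.66 rad. 0: uphill knob fully down, two pins up through the chute floor at the front (downhill) stop hold the queue. 0.66: downhill knob fully down, front pins sunk, two pins 37 mm uphill up behind the front part hold the rest. Friction keeps it where it is left; about 1 N on a knob moves it; rigid stops at both ends.
- downhill_knob (a point): Centre of the downhill knob, a black ball 22 mm in diameter on a stem that stands out sideways from the rocker's upward-cranked end, 48 mm clear of the chute's +y wall. It swings with the rocker about rocker_pivot: at joint 0 it is 47 mm toward the feeder's -x and 16 mm above the pivot, at 0.66 it is 47 mm toward -x and 16 mm below it.
- uphill_knob (a point): Centre of the uphill knob, a black ball 22 mm in diameter on a stem that stands out sideways from the rocker's downward-cranked end. It swings about rocker_pivot: at joint 0 it is 47 mm toward the feeder's +x and 16 mm below the pivot, at 0.66 it is 47 mm toward +x and 16 mm above it.
- rocker_pivot (a point): Point on the rocker's pivot axis (level, along the feeder's y), fixed to the feeder, in the plane of the two knobs: 75 mm to +y of the chute's centre line, 79 mm above the bench.
- part_a: Front part of the queue: white cylinder 40 mm in diameter, 22 mm high, flat on the chute floor against the front pins. Origin: centre of its underside. It is at x = 0 of the feeder while held at the front stop, and at about x = -0.080 at the chute's foot (the next one stops behind it at about x = -0.044).
- part_b: Second part, equal to part_a, behind it (uphill); origin: centre of its underside.
- part_c: Third and last part, equal to the others; origin: centre of its underside. At the end it waits at the front stop.
- hex_key: Bystander: bent steel hex key, 74 x 32 x 8 mm, lying on the feeder's base plate on the side away from the knobs. Origin: centre of its underside.
- tee_fitting: Bystander: black tube tee, 51 x 28 x 13 mm, lying on the feeder's base plate on the knobs' side, beyond the downhill knob. Origin: centre of its underside.
- pliers: Bystander: needle-nose pliers, 165 x 54 x 11 mm, flat on the bench in front of the robot, to the right of the feeder. Origin: centre of its underside.
- side_cutter: Bystander: side cutter, 138 x 54 x 11 mm, flat on the bench at the right. Origin: centre of its underside.
- prox_sensor_0: Bystander: threaded sensor with two nuts, 62 x 24 x 21 mm, on the bench at the right beside the side cutter. Origin: centre of its underside.
- marker_pen: Bystander: marker pen, 135 x 17 x 16 mm, on the bench behind the screwdriver rack. Origin: centre of its underside.

How it is judged:
On the way, in this order (a step that is already met when the one before it is completed fails the run):
1. downhill knob pressed: the first part has left the front stop, the second and third are held behind the uphill pins (value of joint rocker above 0.5 rad and x of part_a in the frame of feeder below -0.036 m and x of part_b in the frame of feeder above 0.025 m and x of part_c in the frame of feeder above 0.06 m), for 0.2 s.
2. uphill knob pressed: the second part has moved up to the front stop and is held there (value of joint rocker below 0.15 rad and x of part_a in the frame of feeder below -0.036 m and x of part_b in the frame of feeder between -0.012 and 0.012 m and x of part_c in the frame of feeder above 0.025 m), for 0.2 s.
3. downhill knob pressed again: the second part has left the front stop, the third is held (value of joint rocker above 0.5 rad and x of each of part_a, part_b in the frame of feeder below -0.036 m and x of part_c in the frame of feeder above 0.025 m), for 0.2 s.
At the end, for the whole second after the job is handed in: The uphill knob is down (rocker below 0.15 rad); the first part lies at the chute's foot (feeder x below -0.07), the second behind it clear of the front pins (x below -0.036), the third waits at the front stop (x within 12 mm of 0); all lie flat on the chute at rest (value of joint rocker below 0.15 rad and x of part_a in the frame of feeder below -0.07 m and x of part_b in the frame of feeder below -0.036 m and x of part_c in the frame of feeder between -0.012 and 0.012 m and linear speed of each of part_a, part_b, part_c below 0.01 m/s and angle between each of part_a, part_b, part_c's own z axis and vertical below 0.55 rad); the robot touches nothing.
It fails at once if a part in the chute is touched, gripped or pushed by the hand (contact force between any of the fingers, the arm and part_a above 0.5 N or contact force between any of the fingers, the arm and part_b above 0.5 N or contact force between any of the fingers, the arm and part_c above 0.5 N).
It fails at once if a part is lifted or leaves the chute (z of any of part_a, part_b, part_c in the frame of feeder above 0.122 m or z of any of part_a, part_b, part_c in the frame of feeder below 0.02 m or y of any of part_a, part_b, part_c in the frame of feeder above 0.012 m or y of any of part_a, part_b, part_c in the frame of feeder below -0.012 m).
It fails at once if the third part is let through (x of part_c in the frame of feeder below -0.036 m).
It fails at once if a knob or the feeder is pressed harder than 25 N (contact force between any of the fingers, the arm and feeder above 25 N).
It fails at once if a thing lying around is moved (distance of any of hex_key, tee_fitting, pliers, side_cutter, prox_sensor_0, marker_pen from where it was at the start of the episode above 0.02 m).
It also fails if it takes over 58 s, if anything falls off the work surface, if the arm or the gripper's body presses on something with over 40 N, if the wrist force passes 120 N, or if a joint passes its speed limit or range.

## Working session

There is one attempt and no reset: what is moved stays moved. The work goes in short steps, Python scripts to look and compute and a shell command to move; the robot and the scene stay as the last step left them, time stands still between calls to the robot, and variables do not carry over. Pictures are saved under pics/ and viewed, at most 10 in all, crops included, and the job is handed in when it is done.

```bash
mkdir -p pics
cat > h.py <<'E'
import numpy as np, cv2
from workcell import manip
def K(p): return np.array([[p['fx'],0,p['cx']],[0,p['fy'],p['cy']],[0,0,1.]])
def ray(p,uv,pose=None):
    T=np.array(p['pose'] if pose is None else pose)
    n=cv2.undistortPoints(np.array([[uv]],float),K(p),np.array(p['dist'],float))[0,0]
    return T[:3,3],T[:3,:3]@np.array([n[0],n[1],1.])
def atz(p,uv,z,pose=None):
    o,d=ray(p,uv,pose); return o+d*(z-o[2])/d[2]
def proj(p,X,pose=None):
    T=np.linalg.inv(np.array(p['pose'] if pose is None else pose))
    return cv2.projectPoints(np.array(X,float).reshape(-1,3),cv2.Rodrigues(T[:3,:3])[0],T[:3,3],K(p),np.array(p['dist'],float))[0][:,0]
E
python3 - <<'E'
from h import *
s=manip.observe(); print(s['time_s'],s['tool_pos'],np.round(s['tcp_rot'],3).tolist(),s['force'])
for c in ('top','scene'):
    p=manip.capture(c); cv2.imwrite(f'pics/{c}0.png',p['color']); print(c,np.round(p['pose'],3).tolist(),p['fx'])
    for l in ('feeder','downhill_knob','rocker','part_a','tee_fitting','hex_key'):
        for r in manip.outline_of(p,l)[:3]:
            ys,xs=np.nonzero(r['region']); print(l,round(r['p'],2),r['rect'],xs.mean().round(1),ys.mean().round(1),len(xs))
E
```

```text
0.0 [0.17590975 0.5989966  0.19349835] [[-0.959, 0.282, -0.001], [0.282, 0.959, -0.002], [0.0, -0.002, -1.0]] [-0.53738388  0.49709878  0.4605013 ]
top [[0.004, -0.986, 0.166, 0.377], [-1.0, -0.003, 0.006, 0.003], [-0.006, -0.166, -0.986, 1.178], [0.0, 0.0, 0.0, 1.0]] 567.3948159314327
feeder 0.72 [203.2, 209.9, 282.1, 355.7] 248.4 280.1 6849
downhill_knob 0.85 [200.5, 247.0, 228.2, 303.6] 215.7 278.5 378
rocker 0.96 [202.1, 247.2, 255.7, 305.7] 217.8 277.2 566
rocker 0.2 [370.5, 292.6, 411.2, 374.0] 390.8 333.0 830
part_a 0.63 [235.9, 224.5, 253.6, 247.3] 242.3 235.4 361
part_a 0.62 [235.0, 246.1, 257.5, 265.5] 243.9 256.5 354
tee_fitting 0.77 [213.0, 314.7, 234.2, 322.1] 224.8 316.8 190
hex_key 0.52 [257.0, 254.9, 287.1, 260.8] 271.5 258.3 67
scene [[-0.515, -0.366, 0.775, -0.181], [-0.857, 0.238, -0.457, 0.453], [-0.017, -0.899, -0.437, 0.525], [0.0, 0.0, 0.0, 1.0]] 540.5116017394596
feeder 0.79 [174.0, 226.6, 312.6, 381.8] 237.2 322.1 8382
downhill_knob 0.93 [175.2, 281.4, 250.5, 315.5] 206.2 299.9 735
rocker 0.56 [173.8, 278.6, 254.5, 313.1] 205.8 300.5 672
part_a 0.93 [218.7, 251.7, 243.2, 278.9] 227.3 264.8 445
part_a 0.91 [226.4, 269.0, 248.4, 298.9] 239.4 284.5 537
tee_fitting 0.63 [218.2, 344.3, 247.1, 363.6] 233.1 355.4 394
hex_key 0.22 [176.3, 281.2, 254.2, 313.5] 204.6 300.1 630
```

Run:
```python
import cv2,numpy as np
a=cv2.imread('pics/top0.png')[195:375,180:310]; b=cv2.imread('pics/scene0.png')[220:400,160:330]
o=np.zeros((600,800,3),np.uint8)
a=cv2.resize(a,None,fx=3,fy=3,interpolation=cv2.INTER_CUBIC); b=cv2.resize(b,None,fx=2.4,fy=2.4,interpolation=cv2.INTER_CUBIC)
o[:540,:390]=a; o[:b.shape[0],392:392+b.shape[1]]=b[:, :408]
cv2.imwrite('pics/c0.png',o)
```

```text
(no output)
```

View pics/c0.png

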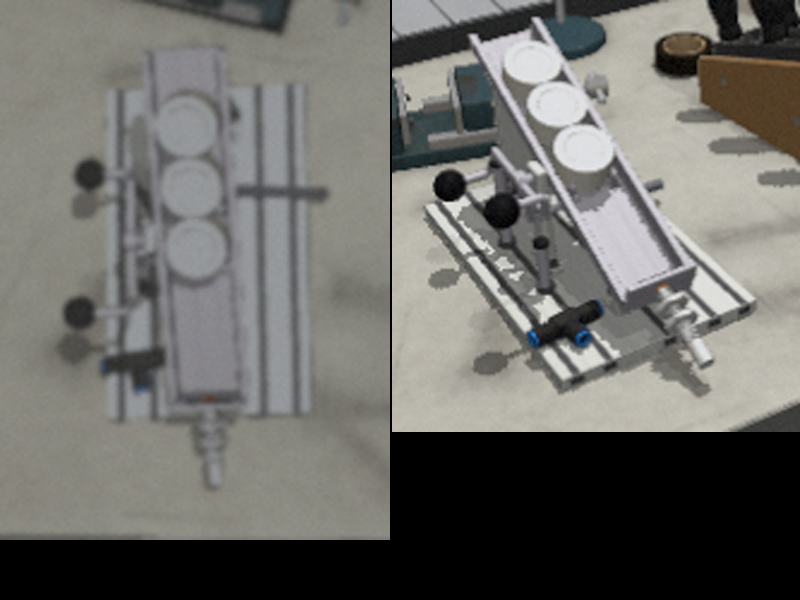

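The crop shows three parts in the chute. In the top picture the uphill knob is at about (210,253), the downhill knob at (206,299) and the front part's top at (246,278). In the scene picture they are at (184,297), (206,308) and (240,282). The rocker is at 0, with the downhill knob high.

Run:
```python
from h import *
from scipy.optimize import least_squares
pics={c:manip.capture(c) for c in('top','scene')}
P={'d':(-.047,.075,.095),'u':(.047,.075,.063),'a':(-.009,0,.095)}
obs=[('top','u',(210,253)),('top','d',(206.3,299.3)),('top','a',(245.7,278)),('scene','u',(184.2,297.1)),('scene','d',(205.8,307.9)),('scene','a',(239.6,282.5))]
def W(v,X):
    c,s=np.cos(v[2]),np.sin(v[2]); return np.array([v[0]+c*X[0]-s*X[1],v[1]+s*X[0]+c*X[1],X[2]])
f=lambda v:np.concatenate([proj(pics[c],W(v,P[k]))[0]-o for c,k,o in obs])
for y0 in(0,):
    r=least_squares(f,[.45,.1,y0]);print(r.x,r.fun.round(1))
v=r.x
for k in P: print(k,W(v,P[k]).round(4))
s=manip.observe();R=np.array(s['tcp_rot']);print(s['tool_pos'])
print('tool yaw x-axis',np.degrees(np.arctan2(R[1,0],R[0,0])))
np.save('v.npy',v)
```

```text
[0.51411432 0.17443635 0.03553368] [-0.6  0.6 -0.6 -0.1 -1.3  0.3  0.4 -0.1  0.1 -1.   0.9 -1.5]
d [0.4645 0.2477 0.095 ]
u [0.5584 0.2511 0.063 ]
a [0.5051 0.1741 0.095 ]
[0.17622787 0.59961953 0.19467162]
tool yaw x-axis 163.62266683820198
```

View pics/scene0.png

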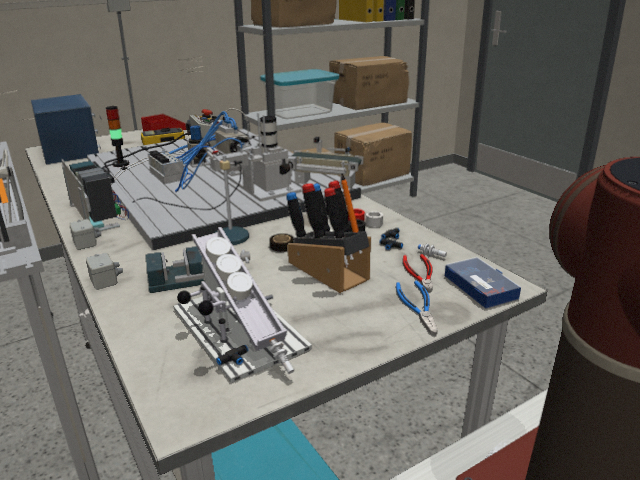

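View pics/top0.png

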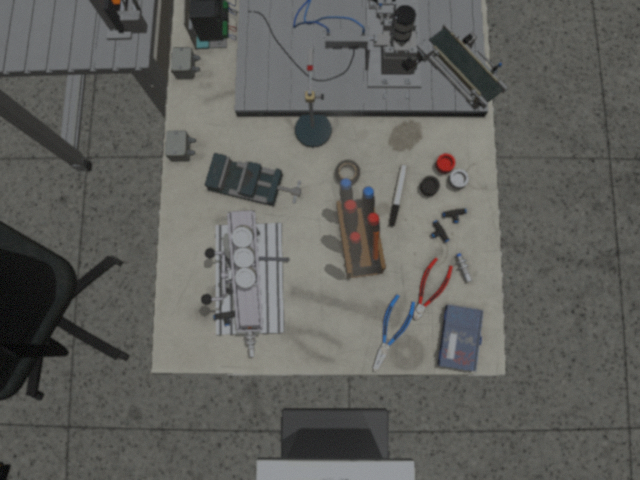

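The scene picture confirms a clear path from the start to the feeder at the left. The vise (about 180,265) is uphill of it and low.

```bash
python3 -m pendant '[[-3.75,-2.56,0,0,0],[-3.75,-2.56,0,0,0],[-3.75,-2.56,0,0,0],[-3.75,-2.56,0,0,0],[-3.75,-2.56,0,0,0]]' 10; python3 -m pendant '[[-3.75,-2.56,0,0,0],[-3.75,-2.56,0,0,0],[-3.75,-2.56,0,0,0],[-3.75,-2.56,0,0,0],[-3.75,-2.56,0,0,0]]'; python3 -m pendant '[[0,0,0,8,0],[0,0,0,8,0],[0,0,0,8,0],[0,0,0,8,0],[0,0,0,8,0]]'; python3 -m pendant '[[0,0,0,8,0],[0,0,0,8,0],[0,0,0,8,0],[0,0,0,8,0],[0,0,0,0,0]]'
```

```text
time_s: 1.3
tool_pos: [0.3208, 0.4226, 0.1948]
tcp_rot: [[-0.96, 0.281, 0.0], [0.281, 0.96, 0.0], [-0.0, 0.001, -1.0]]
force: [0.0, 0.9, 0.5]
grip_width: 0.0547
grasp_force: 0.0
time_s: 1.8
tool_pos: [0.4648, 0.2468, 0.195]
tcp_rot: [[-0.959, 0.282, 0.001], [0.282, 0.959, 0.0], [-0.001, 0.001, -1.0]]
force: [0.9, 0.6, 0.9]
grip_width: 0.0149
grasp_force: 0.0
time_s: 2.3
tool_pos: [0.4639, 0.2482, 0.1948]
tcp_rot: [[-0.549, 0.836, 0.0], [0.836, 0.549, 0.0], [-0.0, 0.0, -1.0]]
force: [-0.4, -0.2, 0.3]
grip_width: -0.0
grasp_force: 0.0
time_s: 2.8
tool_pos: [0.4639, 0.2483, 0.1948]
tcp_rot: [[-0.027, 1.0, 0.0], [1.0, 0.027, 0.0], [0.0, 0.0, -1.0]]
force: [-0.3, 0.4, -0.7]
grip_width: 0.0005
grasp_force: 0.0
```

```bash
cat > go.py <<'E'
from h import *
import sys
v=np.load('v.npy'); k=sys.argv[1]
c,s_=np.cos(v[2]),np.sin(v[2])
X={'d':(-.047,.077),'u':(.047,.077)}[k]
t=np.array([v[0]+c*X[0]-s_*X[1],v[1]+s_*X[0]+c*X[1]])
s=manip.observe();R=np.array(s['tcp_rot']);d=np.array([*(t-s['tool_pos'][:2]),0])
print(s['time_s'],s['tool_pos'],'tool shift cm',(R.T@d*100).round(2),'yaw y',np.degrees(np.arctan2(R[1,1],R[0,1])),'w',s['grip_width'],'F',s['force'])
E
cat > knobs.py <<'E'
from h import *
import sys
p=manip.capture('wrist'); s=manip.observe()
T=np.eye(4);T[:3,:3]=s['tcp_rot'];T[:3,3]=s['tool_pos'];T=T@np.array(p['tool_from_camera'])
v=np.load('v.npy');c,s_=np.cos(v[2]),np.sin(v[2])
im=p['color'].copy()
for X in[(-.047,.075,.095),(.047,.075,.063),(-.009,0,.095)]:
    q=proj(p,[v[0]+c*X[0]-s_*X[1],v[1]+s_*X[0]+c*X[1],X[2]],T)[0];print(q)
    cv2.circle(im,tuple(int(a) for a in q),4,(0,0,255),-1)
cv2.imwrite(sys.argv[1],im)
E
python3 go.py d; python3 knobs.py pics/w1.png
```

```text
2.8 [0.46387096 0.24831052 0.19475344] tool shift cm [0.14 0.06 0.  ] yaw y 1.5539548606162736 w 0.000451531758671283 F [-0.27246514  0.37394352 -0.67830335]
[323.35535745 235.7752615 ]
[423.02390376 226.00498151]
[364.91886135 314.01987852]
```

View pics/w1.png

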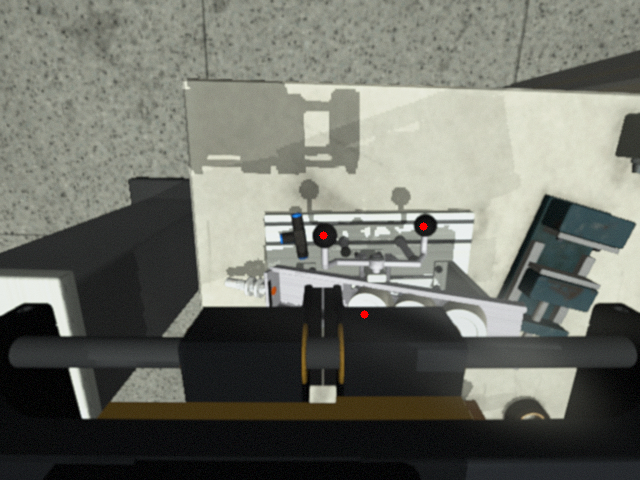

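The red predictions sit on the centres of both knobs (323,236) and (423,226), and the gripper's long side lies along the feeder. I'll press the downhill knob.

```bash
python3 -m pendant '[[0.14,0.06,3,0,0],[0,0,3,0,0],[0,0,2,0,0],[0,0,0.3,0,0],[0,0,0.3,0,0]]'; python3 -m pendant '[[0,0,0.6,0,0],[0,0,0.6,0,0],[0,0,0.6,0,0],[0,0,0.6,0,0],[0,0,0.6,0,0]]';python3 go.py d
```

```text
time_s: 3.35
tool_pos: [0.4645, 0.2498, 0.1088]
tcp_rot: [[-0.03, 1.0, -0.0], [1.0, 0.03, -0.0], [-0.0, -0.0, -1.0]]
force: [0.3, 0.3, 0.0]
grip_width: 0.0003
grasp_force: 0.0
time_s: 3.85
tool_pos: [0.4644, 0.2497, 0.0783]
tcp_rot: [[-0.029, 1.0, 0.0], [1.0, 0.029, 0.0], [0.0, 0.0, -1.0]]
force: [0.1, 0.7, 0.4]
grip_width: 0.0007
grasp_force: 0.0
3.85 [0.46440648 0.24973505 0.07825588] tool shift cm [-0.  0. -0.] yaw y 1.6336945636133227 w 0.0007369151873091702 F [0.1393624  0.69612849 0.42420143]
```

```bash
python3 -m pendant '[[0,0,0.15,0,0],[0,0,0.1,0,0],[0,0,0.1,0,0],[0,0,0,0,0]]' | grep -E 'pos|force:'; python3 -m pendant '[[0,0,0.1,0,0],[0,0,0,0,0]]' | grep -E 'pos|force:'
```

```text
tool_pos: [0.4644, 0.2497, 0.0753]
force: [-0.5, -0.9, 1.3]
grasp_force: 0.4
tool_pos: [0.4645, 0.2498, 0.0742]
force: [-0.8, -0.3, -0.1]
grasp_force: 0.7
```

```bash
cat > ck.py <<'E'
from h import *
v=np.load('v.npy');c,s_=np.cos(v[2]),np.sin(v[2])
x,y=v[:2]
for cam in ('top','scene'):
    p=manip.capture(cam)
    for r in manip.outline_of(p,'part_a')[:5]:
        m=cv2.moments(r['region'].astype(np.uint8)); uv=(m['m10']/m['m00'],m['m01']/m['m00'])
        # intersect with inclined plane of part mid-height
        o,d=ray(p,uv); n=np.array([-np.sin(np.radians(24))*c,-np.sin(np.radians(24))*s_,np.cos(np.radians(24))])
        q=np.array([x,y,.075])+n*.016
        X=o+d*((q-o)@n)/(d@n)-n*.016-np.array([x,y,0])
        print(cam,round(r['p'],2),'feeder x,y mm',round(1e3*(c*X[0]+s_*X[1])),round(1e3*(-s_*X[0]+c*X[1])),m['m00'])
E
python3 ck.py
```

```text
top 0.93 feeder x,y mm 1 -2 399.0
top 0.93 feeder x,y mm 76 -1 357.0
top 0.73 feeder x,y mm 38 -2 357.0
scene 0.64 feeder x,y mm -11 5 313.0
```

```bash
for i in 1 ; do python3 -m pendant '[[0,0,0.1,0,0],[0,0,0,0,0]]' | grep -E 'pos|force:'; python3 -m pendant '[[0,0,0.1,0,0],[0,0,0,0,0]]' | grep -E 'pos|force:'; done; python3 ck.py
python3 - <<'E'
from h import *
p=manip.capture('scene'); cv2.imwrite('pics/s2.png',cv2.resize(p['color'][200:400,140:340],(600,600),interpolation=cv2.INTER_CUBIC))
E
```

```text
tool_pos: [0.4643, 0.2497, 0.073]
force: [-0.3, 0.2, 1.9]
grasp_force: 0.6
tool_pos: [0.4643, 0.2497, 0.072]
force: [-1.0, -0.0, 0.5]
grasp_force: 0.5
top 0.87 feeder x,y mm 77 -1 318.0
top 0.58 feeder x,y mm 2 -1 348.0
top 0.53 feeder x,y mm 38 -1 361.0
scene 0.5 feeder x,y mm -13 5 244.0
```

View pics/s2.png

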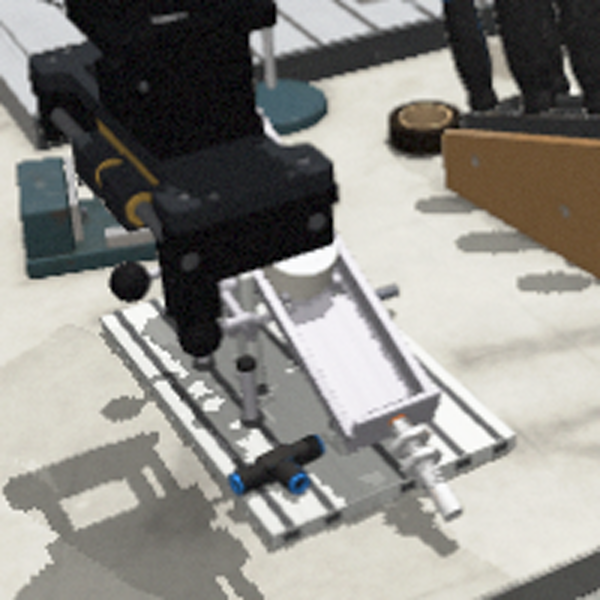

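The finger is on the downhill knob (about 200,335 in this crop) and the uphill knob (130,280) has risen. The front part still sits at the stop, so the knob is not at its end yet.

```bash
python3 -m pendant '[[0,0,0.1,0,0],[0,0,0,0,0]]' | grep -E 'pos|force:'; python3 -m pendant '[[0,0,0.1,0,0],[0,0,0,0,0]]' | grep -E 'pos|force:'; python3 ck.py
```

```text
tool_pos: [0.4643, 0.2497, 0.071]
force: [-0.6, 0.4, 0.9]
grasp_force: 0.5
tool_pos: [0.4643, 0.2497, 0.07]
force: [-0.9, -0.1, 1.2]
grasp_force: 0.5
top 0.8 feeder x,y mm 76 -1 350.0
top 0.75 feeder x,y mm 38 -2 351.0
top 0.71 feeder x,y mm 2 -2 343.0
scene 0.54 feeder x,y mm -14 5 194.0
```

```bash
python3 -m pendant '[[0,0,0.1,0,0],[0,0,0,0,0]]' | grep -E 'pos|force:'; python3 -m pendant '[[0,0,0.1,0,0],[0,0,0,0,0]]' | grep -E 'pos|force:'; python3 -m pendant '[[0,0,0.1,0,0],[0,0,0,0,0]]' | grep -E 'pos|force:';  python3 ck.py;python3 - <<'E'
from h import *
p=manip.capture('scene'); cv2.imwrite('pics/s3.png',cv2.resize(p['color'][270:350,160:260],(800,600),interpolation=cv2.INTER_CUBIC))
E
```

```text
tool_pos: [0.4643, 0.2497, 0.069]
force: [-0.2, -0.1, 1.0]
grasp_force: 0.5
tool_pos: [0.4643, 0.2497, 0.068]
force: [-1.2, 0.4, 0.4]
grasp_force: 0.5
tool_pos: [0.4643, 0.2497, 0.067]
force: [-0.6, -0.7, 0.5]
grasp_force: 0.4
top 0.62 feeder x,y mm 2 -1 351.0
top 0.61 feeder x,y mm 39 -2 344.0
scene 0.57 feeder x,y mm -16 7 214.0
```

View pics/s3.png

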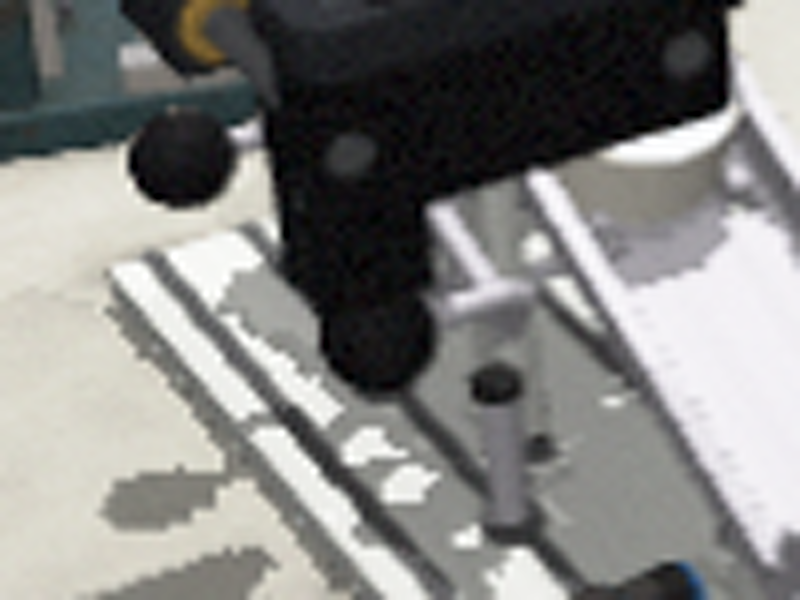

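The downhill knob is at about (207.5,315) px and the uphill one at (183,291), with the arm still above the black stop post. I'll work out the rocker angle from that.

```bash
cat > ang.py <<'E'
from h import *
p=manip.capture('scene');v=np.load('v.npy');c,s_=np.cos(v[2]),np.sin(v[2])
a0=np.arctan2(16,47);L=np.hypot(.047,.016)
for th in(0,.2,.3,.4,.5,.6,.66):
    o=[]
    for sg,a in((-1,a0-th),(1,th-a0)):
        X=(sg*L*np.cos(a),.075,.079+L*np.sin(a))
        o.append(proj(p,[v[0]+c*X[0]-s_*X[1],v[1]+s_*X[0]+c*X[1],X[2]])[0].round(1))
    print(th,*o)
E
python3 ang.py
```

```text
0 [205.9 306.9] [184.6 297. ]
0.2 [207.2 313.2] [183.4 291.2]
0.3 [207.7 316.1] [182.9 288.5]
0.4 [208.  318.9] [182.6 285.9]
0.5 [208.1 321.5] [182.3 283.4]
0.6 [208.2 323.9] [182.2 281.1]
0.66 [208.1 325.2] [182.2 279.7]
```

Run:
```python
from h import *
s=manip.observe();t=s['tool_pos'];print(t,s['grip_width'],s['force'])
for c in('scene','top'):
    p=manip.capture(c)
    print(c,proj(p,[t+np.array([dx,dy,dz]) for dx,dy,dz in((0,0,0),(0,0,.03),(-.015,0,0),(-.015,0,.03))]).round(1).tolist())
    if c=='top': cv2.imwrite('pics/t4.png',cv2.resize(p['color'][235:335,180:300],(720,600),interpolation=cv2.INTER_CUBIC))
p=manip.capture('wrist');cv2.imwrite('pics/w4.png',p['color'])
```

```text
[0.46441933 0.24968434 0.06709686] 0.00015464553542195002 [-0.41441898  0.21766076  1.06112378]
scene [[206.6, 323.2], [204.5, 306.1], [210.4, 328.3], [208.3, 311.0]]
top [[207.8, 300.4], [204.4, 299.1], [207.6, 308.0], [204.1, 306.9]]
```

View pics/w4.png

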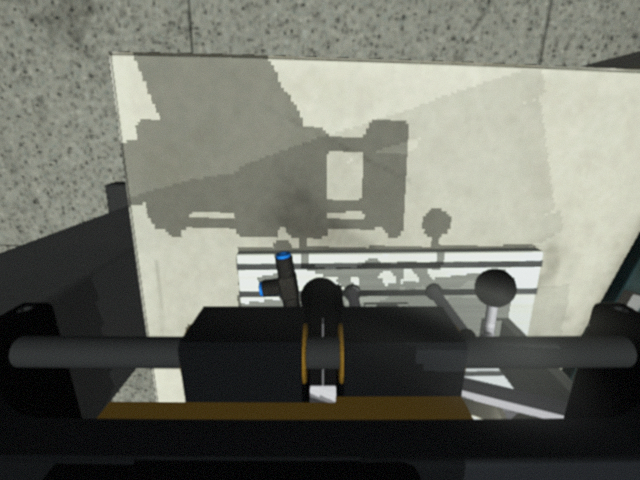

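View t4.

View pics/t4.png

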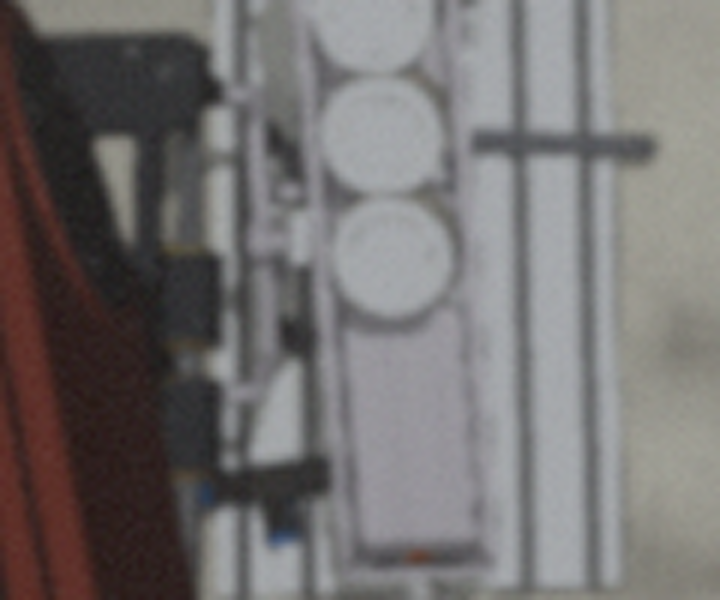

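Run:
```python
from h import *
p=manip.capture('wrist');T=np.array(p['tool_from_camera']);print(T.round(3).tolist())
for z in(0,-.019,-.028,-.05,-.07):print(z,proj(p,[[0,0,z],[.01,.0,z],[-.01,0,z],[0,.01,z]],T).round(0).tolist())
a=cv2.imread('pics/w1.png')[240:420,240:400];b=cv2.imread('pics/w4.png')[240:420,240:400]
cv2.imwrite('pics/w5.png',cv2.resize(cv2.convertScaleAbs(np.hstack([a,b]),alpha=2.2,beta=30),(800,450),interpolation=cv2.INTER_CUBIC))
```

```text
[[0.0, -0.953, -0.302, 0.083], [1.0, 0.0, -0.0, -0.0], [0.0, -0.302, 0.953, -0.189], [0.0, 0.0, 0.0, 1.0]]
0 [[323.0, 282.0], [323.0, 266.0], [323.0, 298.0], [340.0, 282.0]]
-0.019 [[323.0, 297.0], [323.0, 279.0], [323.0, 313.0], [342.0, 297.0]]
-0.028 [[323.0, 304.0], [323.0, 286.0], [323.0, 322.0], [342.0, 304.0]]
-0.05 [[323.0, 327.0], [323.0, 307.0], [323.0, 346.0], [345.0, 327.0]]
-0.07 [[323.0, 354.0], [323.0, 331.0], [323.0, 375.0], [348.0, 354.0]]
```

View pics/w5.png

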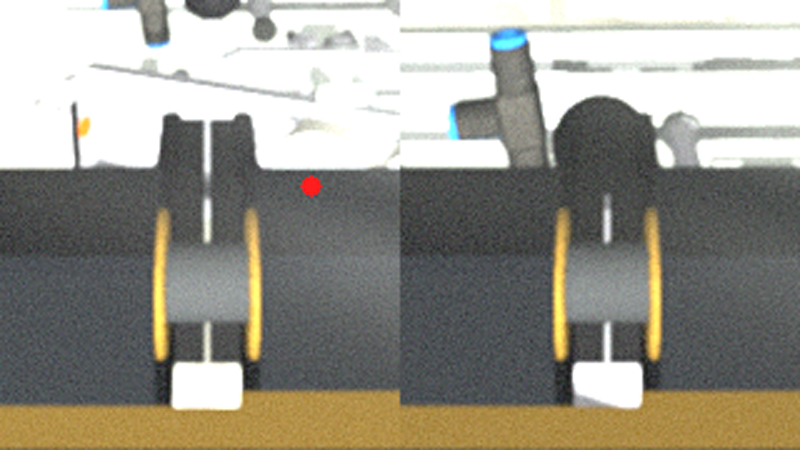

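The wrist crops put the real fingertips at row 288, which is about 27 mm short of the nominal TCP. That agrees with the rocker angle of about 0.23, so the full stop should come near a TCP z of 0.047. I'll keep pressing until the force rises.

```bash
python3 -m pendant '[[0,0,0.3,0,0],[0,0,0.3,0,0],[0,0,0.3,0,0],[0,0,0.3,0,0],[0,0,0,0,0]]' | grep -E 'pos|force:'; python3 -m pendant '[[0,0,0.2,0,0],[0,0,0.2,0,0],[0,0,0.1,0,0],[0,0,0,0,0]]' | grep -E 'pos|force:'; python3 -m pendant '[[0,0,0.1,0,0],[0,0,0,0,0]]' | grep -E 'pos|force:'; python3 ck.py
```

```text
tool_pos: [0.4641, 0.2496, 0.0545]
force: [-0.3, -0.0, -0.7]
grasp_force: 0.0
tool_pos: [0.4644, 0.2497, 0.05]
force: [-0.4, -0.1, 0.9]
grasp_force: 0.1
tool_pos: [0.4645, 0.2497, 0.0491]
force: [-0.3, 0.1, 1.0]
grasp_force: 0.3
top 0.76 feeder x,y mm 36 -1 363.0
top 0.7 feeder x,y mm 73 0 397.0
top 0.58 feeder x,y mm -76 -1 348.0
scene 0.65 feeder x,y mm -77 2 508.0
scene 0.46 feeder x,y mm 44 -14 72.0
```

Part A is at the foot, with the other two held. I'll press to the end of travel.

```bash
python3 -m pendant '[[0,0,0.1,0,0],[0,0,0,0,0]]' | grep -E 'pos|force:'; python3 -m pendant '[[0,0,0.1,0,0],[0,0,0,0,0]]' | grep -E 'pos|force:'; python3 -m pendant '[[0,0,0.05,0,0],[0,0,0,0,0]]' | grep -E 'pos|force:'; python3 ang.py >/dev/null; python3 ck.py
```

```text
tool_pos: [0.4645, 0.2497, 0.0481]
force: [0.4, -0.2, 1.2]
grasp_force: 0.3
tool_pos: [0.4645, 0.2497, 0.0471]
force: [0.3, -0.0, 0.8]
grasp_force: 0.4
tool_pos: [0.4645, 0.2497, 0.0467]
force: [0.3, 0.1, 0.2]
grasp_force: 0.4
top 0.94 feeder x,y mm 36 -2 385.0
top 0.93 feeder x,y mm 73 -1 354.0
top 0.69 feeder x,y mm -76 -2 339.0
top 0.26 feeder x,y mm -74 42 175.0
scene 0.67 feeder x,y mm -77 2 530.0
scene 0.51 feeder x,y mm 43 -12 79.0
scene 0.5 feeder x,y mm 70 -15 35.0
```

```bash
python3 -m pendant '[[0,0,0.05,0,0],[0,0,0,0,0]]' | grep -E 'pos|force:'; python3 -m pendant '[[0,0,0.05,0,0],[0,0,0,0,0]]' | grep -E 'pos|force:'; python3 -m pendant '[[0,0,0.05,0,0],[0,0,0,0,0]]' | grep -E 'pos|force:'; python3 -m pendant '[[0,0,0.05,0,0],[0,0,0,0,0]]' | grep -E 'pos|force:'
```

```text
tool_pos: [0.4645, 0.2497, 0.0461]
force: [0.6, 0.1, 0.7]
grasp_force: 0.5
tool_pos: [0.4645, 0.2497, 0.0457]
force: [0.4, -0.3, 2.0]
grasp_force: 0.7
tool_pos: [0.4646, 0.2498, 0.0455]
force: [0.5, -0.7, 4.2]
grasp_force: 2.0
tool_pos: [0.4647, 0.2498, 0.0453]
force: [-0.2, -1.4, 7.8]
grasp_force: 3.5
```

The end stop is reached at TCP z 0.0457 with about 8 N. Next I'll lift, shift over the uphill knob and press it.

```bash
python3 -m pendant '[[0,0,-0.5,0,0],[0,0,-3,0,0],[0,0,-2.5,0,0],[0,3,0,0,0],[0,3,0,0,0]]' | grep -E 'pos|force:'; python3 -m pendant '[[0,3.4,0,0,0],[0,0,0,0,0],[0,0,0,0,0]]' | grep -E 'pos|force:'; python3 go.py u; python3 ck.py
```

```text
tool_pos: [0.5251, 0.2519, 0.1059]
force: [-0.2, 0.6, -0.7]
grasp_force: 0.0
tool_pos: [0.5576, 0.2521, 0.1036]
force: [-1.2, 0.9, 0.6]
grasp_force: 0.0
10.75 [0.55757314 0.25210008 0.10355737] tool shift cm [ 0.09  0.08 -0.  ] yaw y 1.5924769114316992 w 0.0006745900901076625 F [-1.24441594  0.90474609  0.58597005]
top 0.91 feeder x,y mm 73 -1 383.0
top 0.89 feeder x,y mm 36 -2 335.0
top 0.66 feeder x,y mm -76 -2 360.0
scene 0.92 feeder x,y mm 71 2 472.0
scene 0.74 feeder x,y mm -76 2 521.0
scene 0.71 feeder x,y mm 32 3 553.0
```

```bash
python3 -m pendant '[[0.09,0.08,1,0,0],[0,0,1,0,0],[0,0,0.5,0,0],[0,0,0.3,0,0],[0,0,0.3,0,0]]' | grep -E 'pos|force:'; python3 -m pendant '[[0,0,0.3,0,0],[0,0,0.3,0,0],[0,0,0.3,0,0],[0,0,0.3,0,0],[0,0,0.3,0,0]]' | grep -E 'pos|force:';  python3 -m pendant '[[0,0,0.3,0,0],[0,0,0.3,0,0],[0,0,0.3,0,0],[0,0,0,0,0]]' | grep -E 'pos|force:'; python3 ck.py
```

```text
tool_pos: [0.5596, 0.2533, 0.0736]
force: [1.2, 0.2, 1.5]
grasp_force: 0.9
tool_pos: [0.559, 0.2533, 0.0584]
force: [1.5, 0.2, 1.0]
grasp_force: 0.6
tool_pos: [0.5585, 0.2532, 0.0489]
force: [0.2, -0.6, -0.4]
grasp_force: 0.0
top 0.87 feeder x,y mm 2 -2 345.0
top 0.82 feeder x,y mm -75 -2 367.0
top 0.61 feeder x,y mm 39 -1 392.0
top 0.29 feeder x,y mm 7 -424 180.0
scene 0.84 feeder x,y mm -2 3 532.0
scene 0.8 feeder x,y mm -76 2 539.0
scene 0.75 feeder x,y mm 34 1 446.0
```

Parts B and C have moved up to the front stop. I'll press the last few millimetres.

```bash
python3 -m pendant '[[0,0,0.1,0,0],[0,0,0.1,0,0],[0,0,0,0,0]]' | grep -E 'pos|force:'; python3 -m pendant '[[0,0,0.1,0,0],[0,0,0,0,0]]' | grep -E 'pos|force:'; python3 -m pendant '[[0,0,0.05,0,0],[0,0,0,0,0]]' | grep -E 'pos|force:'
```

```text
tool_pos: [0.5591, 0.2533, 0.0476]
force: [-0.3, 0.5, 0.3]
grasp_force: 0.3
tool_pos: [0.559, 0.2533, 0.0465]
force: [-1.1, -0.4, 1.6]
grasp_force: 0.4
tool_pos: [0.5591, 0.2533, 0.0461]
force: [-0.7, 0.4, 1.0]
grasp_force: 0.5
```

```bash
python3 -m pendant '[[0,0,0.05,0,0],[0,0,0,0,0]]' | grep -E 'pos|force:'; python3 -m pendant '[[0,0,0.05,0,0],[0,0,0,0,0]]' | grep -E 'pos|force:'; python3 -m pendant '[[0,0,0.04,0,0],[0,0,0,0,0],[0,0,0,0,0]]' | grep -E 'pos|force:'
```

```text
tool_pos: [0.5591, 0.2533, 0.0457]
force: [-1.1, 0.7, 1.8]
grasp_force: 0.8
tool_pos: [0.5591, 0.2533, 0.0455]
force: [-2.0, -0.6, 4.7]
grasp_force: 2.2
tool_pos: [0.5592, 0.2533, 0.0454]
force: [-4.0, -0.6, 6.5]
grasp_force: 3.4
```

The uphill stop is reached. Now the downhill knob again.

```bash
python3 -m pendant '[[0,0,-0.5,0,0],[0,0,-3,0,0],[0,0,-2.5,0,0],[0,-3,0,0,0],[0,-3,0,0,0]]' | grep -E 'pos|force:'; python3 -m pendant '[[0,-3.4,0,0,0],[0,0,0,0,0],[0,0,0,0,0]]' | grep -E 'pos|force:'; python3 go.py d; python3 ck.py
```

```text
tool_pos: [0.5, 0.2517, 0.1059]
force: [-0.1, -0.6, 0.4]
grasp_force: 0.0
tool_pos: [0.4652, 0.2508, 0.105]
force: [0.1, 0.3, -0.2]
grasp_force: 0.0
14.75 [0.46522465 0.25079047 0.10495416] tool shift cm [-0.1  -0.08 -0.  ] yaw y 1.656857411752168 w 0.0003450850533682323 F [ 0.14864904  0.34964399 -0.2051822 ]
top 0.77 feeder x,y mm 39 -2 350.0
top 0.7 feeder x,y mm 2 -2 344.0
top 0.6 feeder x,y mm -76 -1 339.0
scene 0.94 feeder x,y mm -2 2 555.0
scene 0.74 feeder x,y mm -77 2 531.0
scene 0.52 feeder x,y mm 29 4 249.0
```

```bash
python3 -m pendant '[[-0.1,-0.08,1,0,0],[0,0,1,0,0],[0,0,0.6,0,0],[0,0,0.3,0,0],[0,0,0.3,0,0]]' | grep -E 'pos|force:'; python3 -m pendant '[[0,0,0.3,0,0],[0,0,0.3,0,0],[0,0,0.3,0,0],[0,0,0.3,0,0],[0,0,0.3,0,0]]' | grep -E 'pos|force:';  python3 -m pendant '[[0,0,0.3,0,0],[0,0,0.3,0,0],[0,0,0.3,0,0],[0,0,0.2,0,0],[0,0,0,0,0]]' | grep -E 'pos|force:'; python3 ck.py
```

```text
tool_pos: [0.4641, 0.2495, 0.0722]
force: [-1.2, 0.4, 1.3]
grasp_force: 0.8
tool_pos: [0.4644, 0.2497, 0.0576]
force: [-0.6, 0.3, 0.8]
grasp_force: 0.6
tool_pos: [0.4645, 0.2496, 0.0465]
force: [-0.3, 0.4, 0.4]
grasp_force: 0.0
top 0.7 feeder x,y mm 36 -1 385.0
top 0.59 feeder x,y mm -39 -1 332.0
scene 0.69 feeder x,y mm -44 3 501.0
scene 0.62 feeder x,y mm 42 -13 59.0
scene 0.61 feeder x,y mm -77 2 572.0
scene 0.5 feeder x,y mm -48 70 247.0
```

```bash
python3 -m pendant '[[0,0,0.05,0,0],[0,0,0.05,0,0],[0,0,0,0,0]]' | grep -E 'pos|force:'; python3 -m pendant '[[0,0,0.04,0,0],[0,0,0,0,0],[0,0,0,0,0]]' | grep -E 'pos|force:';python3 ck.py
```

```text
tool_pos: [0.4645, 0.2497, 0.0458]
force: [0.3, 0.6, 1.3]
grasp_force: 0.4
tool_pos: [0.4646, 0.2497, 0.0456]
force: [-0.1, 0.8, 2.8]
grasp_force: 1.4
top 0.73 feeder x,y mm -39 -1 371.0
top 0.71 feeder x,y mm -78 -1 337.0
top 0.65 feeder x,y mm 37 -1 363.0
scene 0.98 feeder x,y mm -44 3 485.0
scene 0.79 feeder x,y mm -77 2 562.0
scene 0.39 feeder x,y mm 42 -12 94.0
```

Part B is behind A and C is held. The last step is the uphill knob.

```bash
python3 -m pendant '[[0,0,-0.5,0,0],[0,0,-3,0,0],[0,0,-2.5,0,0],[0,3,0,0,0],[0,3,0,0,0]]' | grep -E 'pos|force:'; python3 -m pendant '[[0,3.4,0,0,0],[0,0,0,0,0],[0,0,0,0,0]]' | grep -E 'pos|force:'; python3 go.py u
```

```text
tool_pos: [0.5254, 0.2519, 0.107]
force: [-0.8, -0.2, 0.8]
grasp_force: 0.0
tool_pos: [0.5578, 0.252, 0.1045]
force: [-0.6, -0.0, 0.5]
grasp_force: 0.0
18.25 [0.55783909 0.25202969 0.10454947] tool shift cm [ 0.1   0.05 -0.  ] yaw y 1.592999394253319 w 0.0003353873676778294 F [-0.60739639 -0.04321892  0.46306772]
```

```bash
python3 -m pendant '[[0.1,0.05,1,0,0],[0,0,1,0,0],[0,0,0.6,0,0],[0,0,0.3,0,0],[0,0,0.3,0,0]]' | grep -E 'pos|force:'; python3 -m pendant '[[0,0,0.3,0,0],[0,0,0.3,0,0],[0,0,0.3,0,0],[0,0,0.3,0,0],[0,0,0.3,0,0]]' | grep -E 'pos|force:';  python3 -m pendant '[[0,0,0.3,0,0],[0,0,0.3,0,0],[0,0,0.3,0,0],[0,0,0.1,0,0],[0,0,0,0,0]]' | grep -E 'pos|force:'; python3 -m pendant '[[0,0,0.05,0,0],[0,0,0.05,0,0],[0,0,0,0,0]]' | grep -E 'pos|force:'; python3 ck.py
```

```text
tool_pos: [0.5589, 0.2533, 0.0733]
force: [1.8, -0.2, 2.7]
grasp_force: 0.9
tool_pos: [0.5588, 0.2533, 0.0581]
force: [1.1, 0.5, 1.3]
grasp_force: 0.6
tool_pos: [0.5583, 0.2532, 0.0479]
force: [-0.4, -0.6, -0.2]
grasp_force: 0.0
tool_pos: [0.5585, 0.2533, 0.0472]
force: [-0.7, 0.0, -0.4]
grasp_force: 0.3
top 0.87 feeder x,y mm 3 -1 384.0
top 0.73 feeder x,y mm -39 -1 354.0
top 0.65 feeder x,y mm -77 -1 321.0
scene 0.87 feeder x,y mm -41 3 594.0
scene 0.71 feeder x,y mm -11 64 547.0
scene 0.67 feeder x,y mm -76 2 539.0
scene 0.67 feeder x,y mm 0 3 490.0
```

```bash
python3 -m pendant '[[0,0,0.1,0,0],[0,0,0.05,0,0],[0,0,0,0,0]]' | grep -E 'pos|force:'; python3 -m pendant '[[0,0,0.05,0,0],[0,0,0,0,0],[0,0,0,0,0]]' | grep -E 'pos|force:'; python3 -m pendant '[[0,0,-0.5,0,0],[0,0,-3,0,0],[0,0,-4,0,0],[0,0,-4,0,0],[0,0,0,0,0]]' | grep -E 'pos|force:'; python3 -m pendant '[[0,0,0,0,0],[0,0,0,0,0],[0,0,0,0,0]]' | grep -E 'pos|force:'; python3 ck.py
python3 - <<'E'
from h import *
p=manip.capture('scene'); cv2.imwrite('pics/s9.png',cv2.resize(p['color'][220:400,140:340],(667,600),interpolation=cv2.INTER_CUBIC))
E
```

```text
tool_pos: [0.5588, 0.2533, 0.0458]
force: [-0.8, -0.6, 1.4]
grasp_force: 0.4
tool_pos: [0.5589, 0.2533, 0.0456]
force: [-2.0, -0.0, 3.2]
grasp_force: 1.7
tool_pos: [0.5632, 0.2547, 0.1681]
force: [0.6, -0.0, 1.0]
grasp_force: 0.0
tool_pos: [0.5576, 0.2529, 0.1582]
force: [-0.6, 0.5, -0.4]
grasp_force: 0.0
top 0.92 feeder x,y mm 3 -1 395.0
top 0.68 feeder x,y mm -77 -2 338.0
top 0.67 feeder x,y mm -39 -2 371.0
top 0.19 feeder x,y mm 24 6 2430.0
scene 0.76 feeder x,y mm -76 2 502.0
scene 0.71 feeder x,y mm -1 3 524.0
scene 0.57 feeder x,y mm -41 2 558.0
```

View pics/s9.png

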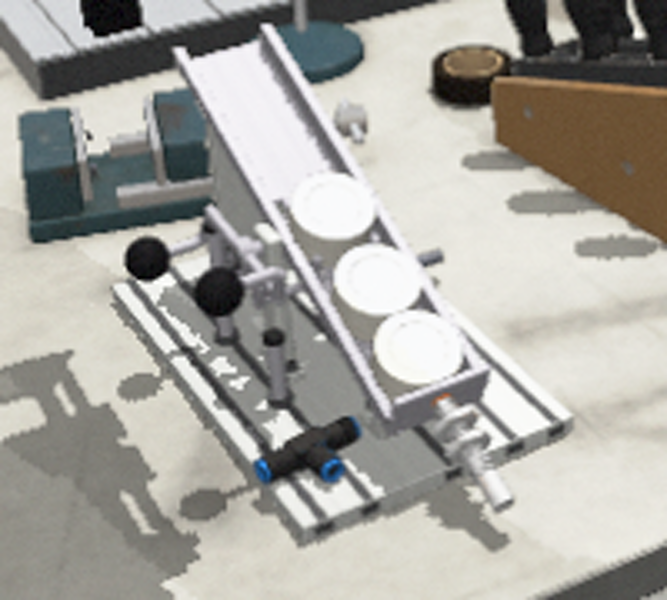

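The picture shows two parts at the foot (415,348 and 378,280) and the third at the front stop (333,205). The uphill knob is down, the gripper is clear and the tee is undisturbed.

```bash
python3 -c "
from workcell import manip
print(manip.close_job())"
```

```text
the job is handed in; nothing more can be done
None
```

I fed two parts to the chute's foot and the third waits at the front stop with the uphill knob down. The camera check agreed, the gripper was clear, and I handed the job in; no verdict came back.

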